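# Screw the bottle cap home, then back it off a quarter turn to vent

### The job

Get the bottle ready for the autoclave: take the large knurled cap, put it on the bottle's neck and screw it on clockwise until it bottoms out, then back it off a quarter turn so that the bottle can vent. Finish while still gripping the cap at that quarter turn, keeping it still and not letting go, and leave everything else on the bench where it is.

Things in the scene. Friction and masses are not known exactly. Their poses are not given: they have to be found in the camera images.
- cap: Large blue screw cap, round, knurled, 55 mm across, 28 mm tall (32 over the straight raised rib, 44 x 6 mm, across its top), about 40 g; starts lying on the bench open side down. Origin: centre of its open lower edge; z up through its top; x along the top rib. Inside 48 mm wide, 23.7 mm deep.
- cap_lugs (a point): Point on the cap's axis, 4 mm above its lower edge, level with two inside thread lugs (4 mm thick, 9 mm long, 38 mm apart) that sit below the two ends of the top rib (+x and -x); two more like them at +y and -y stand 4.5 mm higher and follow in the same thread. Half a turn of the cap makes no difference.
- bottle: White square bottle, 82 mm wide, in a steel cradle (100 x 100 mm foot) fast to the bench: it cannot turn or move. Origin: on the bench below the neck's centre; z up. Two-start right-hand thread: clockwise from above screws the cap on; lead 18 mm a turn, about 2 mm axial play. After the quarter turn back the cap stands 3 to 4 mm higher than at the stop.
- bottle_rim (a point): Centre of the mouth at the rim's top, 154 mm above the bench; axes as the bottle's. Neck 34 mm wide, coned to 27 mm over its top 5 mm, 43 mm over the thread, which starts 6 mm below the rim; shoulder 42 mm below the rim. The cap set on the neck just before the thread starts has its lower edge 14 to 17 mm below the rim.
- bottle_index (a point): Top of one of the two small raised index ribs on the shoulder, 34 mm from the neck's axis at +x of the bottle (the other at -x), 114 mm above the bench. At the hard stop (bottomed out) the cap's top rib points along these ribs, either way round, and the cap's ceiling sits on the rim, its lower edge 130 mm above the bench.
- bottle_start (a point): Start of one thread ridge at the neck (the other is opposite), 165 degrees anticlockwise from above of the +x index rib. A lug below the rib's end slips under it, then turns 165 degrees clockwise to the stop. Set the cap on with its rib 15 to 75 degrees anticlockwise of the starts: the lugs rest on the ridges and a clockwise turn leads them in, sinking with the lead.
- pipette_a: bystander: hand pipette, about 225 mm long, lying on the bench on the far left; origin under its middle
- pipette_b: bystander: hand pipette, about 225 mm long, lying on the bench on the far right; origin under its middle
- petri_dish: bystander: clear open dish, 60 mm wide, 15 mm high, between the bottle and the cap; origin under its centre
- specimen_pot: bystander: small closed pot with a blue lid, 52 mm wide, 55 mm high, nearest the robot in the middle; origin under its centre
- reagent_jar: bystander: small amber closed jar, 54 mm wide, 75 mm high, far middle; origin under its centre
- forceps: bystander: steel forceps, 125 mm long, lying flat near left; origin under the middle
- small_cap: bystander: small blue plain cap, 32 mm wide, 14 mm high, too small for the bottle, near right; origin under its centre
Not all that is in view belongs to the job. Of the things that look like the cap, take the one that is nearest to the robot's base at the start.

How it is judged:
By the outcome, as a careful person would: the job done as asked, in the order asked, and still so for the second after the job is handed in, while the arm keeps its last pose, push and grip.
It also fails if it takes over 54 s, if anything falls off the work surface, if the arm or the gripper's body presses on something with over 40 N, if the wrist force passes 120 N, or if a joint passes its speed limit or range.

### The arm

A 7-joint arm with a two-finger parallel gripper is mounted at the origin on the work surface. World frame = base frame: x ahead of the robot, y to its left, z up, the work surface at z = 0. Lengths are in m, angles in rad, forces in N, time in s.
With the tool pointing down it reaches from about 0.425 to 0.925 m from the base axis. Payload 6.8 kg.
Tool frame: the origin (TCP) lies midway between the tips of the shut fingers; the grasp point (between the pads) lies 19 mm behind it; z points along the fingers, x is the direction in which the jaws open and shut, and the axes are right-handed (so a half turn about z gives the same grasp; the last joint's range is limited). The gripper opens to 85 mm and grips with 20 to 120 N. Pads are 22 mm wide; open, the fingers measure 114 mm over their backs; the gripper's body (76 mm by 85 mm) begins 54 mm behind the grasp point. The pads swing forward as they close: fully open they stand 13 mm farther back than shut.
Start: joints at [-1.347, 0.477, 0.022, 1.555, -0.011, 1.109, -0.083], TCP at [0.22, 0.638, 0.231] pointing down, gripper open.
Joint ranges: [-2.96, 2.96], [-0.34, 2.1], [-1.41, 1.46], [0.24, 2.44], [-1.37, 4.51], [0.17, 1.92], [-2.96, 2.96]. Speed limits (rad/s): [2.39, 2.39, 3.14, 3.14, 3.14, 3.14, 3.14].

### API

Orientations are given as a unit quaternion [w, x, y, z].
In Python, from station import bot gives the robot as it stands.
- The arm moves only by the tool step_arm, never from a script. Its argument "increments" is a list of rows, each a list of 7 numbers: the shift along the tool's x, y, z in cm, then the turn, a rotation vector about the tool's x, y, z in degrees, then the closure, from 0 (fully open) to 1 (shut). A call has 1 to 20 rows; each row shifts and turns the commanded pose from where the row before left it, along the tool's axes as they then stand; what a row does not reach is not made up. A row lasts 1/10 s, in which the tool goes at most 50 mm and 8.59 degrees, less where a joint would pass 70% of its speed; a pose out of reach is approached as far as the arm can. A call is refused whole if a number of a shift passes 5 or a number of a turn 8.59, either way. A call with a gripper value outside its range is refused whole. The fingers move at their own pace and stop on an object; "squeeze" is the grip in N (left out, the last holds). Time passes only in rows, so rows that do not move let the fingers close. It gives the time, the measured TCP pose, the force and the opening at its end, in the units of the state.
- bot.get_obs(): the state, without advancing time (a new reading comes with each control period).
- bot.read_camera(name): name is "scene" or "top"; returns a dict with "pixels" (400x640x3 uint8, red, green, blue), "vertical_fov" (degrees; the focal length in pixels is half the picture's height over the tangent of half this angle, whatever the lens; pixels are square), "cx", "cy" (the principal point, pixels), "k1" (the pictures are not rectified: a ray, as slopes to the right and down, at radius r is drawn at 1 + k1 r^2 times it, then the intrinsics apply), "camera_from_world" (4x4, takes a point from world to camera coordinates). Camera axes: x right, y down, z forward; pixel columns grow to the right and rows downward; lengths in m; the calibration is good to about 2 mm. A picture is of the moment at which its call begins. There is no depth.
- bot.hand_in(): hands the job in, once; it reports no verdict.
Trained networks look in a picture, given as the dict that the camera call returned (one of the last four; its "shot" number tells which), for a name from the list of things; names that differ only in an ending like _2 or _b are one class to them, and where a whole thing is asked for, a point or a joint stands for the part that bears it (a point fixed in the world has none). Each returns a list of dicts, best first, with "score" (0 to 1); they miss things now and then, are a little off and sometimes report something else, mostly with a low value. They report only what shows in the picture. A call takes as long as a camera call. They do not tell look-alikes from the thing itself.
- bot.find_in(picture, query): "point" ([column, row] in pixels, amid what is visible of it).
- bot.cut_out(picture, query): "pixels" (400x640 bool, what is visible of it) and "point" ([column, row] in pixels, amid what is visible of it).
- bot.pinpoint(picture, query): "point" ([column, row] in pixels: a listed point, or the origin of a listed thing).
The state is a dict: "t": time; "q": joint angles; "joint_vel": joint speeds; "joint_torque": joint torques, N m; "eef_pos": TCP position; "tool_rot": TCP orientation; "contact_force": force on the tool from outside, world axes, zero at the start; "torque": the same for the moment, N m; "gripper_width": opening from 0.0 (shut) to 1.0 (fully open).
Only numpy, scipy, OpenCV 4.12 (cv2) and the standard library are available. Lean on these libraries where they do the work, as an engineer would, in place of code of your own. Each camera call takes 0.05 s, during which the arm holds its last target.

## Working session

There is one attempt and no reset: what is moved stays moved. The work goes in short steps, Python scripts to look and compute and a tool call to move; the robot and the scene stay as the last step left them, time stands still between calls to the robot, and variables do not carry over. Pictures are saved under pics/ and viewed, and the job is handed in when it is done.

Besides the shell and the picture viewer there is one more tool, called after "Request:" by a JSON object that holds its "op" and its "data". step_arm: Moves the arm, as the interface text tells. Its arguments: {"type":"object","properties":{"increments":{"type":"array"},"squeeze":{"type":"number"}},"required":["increments"]}

```bash
ls; mkdir -p pics; cat > h.py <<'E'
import numpy as np, cv2, pickle
from station import bot
def K(p):
    h,w=p["pixels"].shape[:2]; f=h/2/np.tan(np.radians(p["vertical_fov"])/2)
    return f
def ray(p,uv):
    f=K(p); d=np.array([(uv[0]-p["cx"])/f,(uv[1]-p["cy"])/f]); s=d.copy()
    for _ in range(30): s=d/(1+p["k1"]*(s@s))
    M=np.array(p["camera_from_world"]); R=M[:3,:3]; t=M[:3,3]
    return -R.T@t, R.T@np.array([s[0],s[1],1.])
def onz(p,uv,z):
    o,d=ray(p,uv); return o+d*(z-o[2])/d[2]
def proj(p,X):
    M=np.array(p["camera_from_world"]); c=M[:3,:3]@np.array(X)+M[:3,3]; s=c[:2]/c[2]
    s=s*(1+p["k1"]*(s@s)); f=K(p); return np.array([p["cx"]+f*s[0],p["cy"]+f*s[1]])
def tri(p1,u1,p2,u2):
    o1,d1=ray(p1,u1);o2,d2=ray(p2,u2)
    A=np.stack([d1,-d2],1); l=np.linalg.lstsq(A,o2-o1,rcond=None)[0]
    a=o1+d1*l[0];b=o2+d2*l[1]; return (a+b)/2,np.linalg.norm(a-b)
def save(p,n): cv2.imwrite("pics/"+n+".png",p["pixels"][...,::-1])
E
python3 - <<'E'
from h import *
np.set_printoptions(precision=4,suppress=True)
P={}
for n in("scene","top"):
    p=bot.read_camera(n);save(p,n+"0");P[n]=p
    print(n,p["vertical_fov"],p["cx"],p["cy"],p["k1"],p["camera_from_world"])
    for q in("cap","small_cap","bottle"):
        for r in bot.find_in(p,q)[:4]: print(q,r["score"],r["point"],onz(p,r["point"],.02))
    for q in("cap","bottle","bottle_rim","bottle_index","bottle_start","cap_lugs"):
        for r in bot.pinpoint(p,q)[:4]: print("pin",q,r["score"],r["point"])
pickle.dump(P,open("P0.pkl","wb"))
print(bot.get_obs())
E
```

```text
pics
scene 53.72869255629371 316.5147321108986 202.04336344355266 -0.06885045690447929 [[-0.7494  0.662   0.0112  0.4311]
 [ 0.3539  0.4148 -0.8383 -0.0856]
 [-0.5596 -0.6243 -0.5451  1.2689]
 [ 0.      0.      0.      1.    ]]
cap 0.95 [289.3, 225.1] [ 0.576  -0.1036  0.02  ]
cap 0.71 [265.4, 187.2] [ 0.5137 -0.2962  0.02  ]
cap 0.66 [305.0, 202.9] [ 0.4796 -0.1566  0.02  ]
small_cap 0.38 [321.1, 178.7] [ 0.3557 -0.2278  0.02  ]
bottle 0.69 [355.0, 261.5] [0.5492 0.1012 0.02  ]
pin cap 0.96 [286.7, 229.3]
pin cap 0.84 [267.2, 191.8]
pin cap 0.59 [303.8, 209.2]
pin bottle 0.62 [351.2, 276.6]
pin bottle_rim 0.62 [359.8, 218.4]
pin bottle_index 0.6 [345.4, 248.4]
pin bottle_start 0.78 [361.5, 220.8]
pin cap_lugs 0.72 [303.7, 208.5]
pin cap_lugs 0.71 [285.0, 271.5]
pin cap_lugs 0.67 [288.8, 229.0]
pin cap_lugs 0.49 [267.1, 191.1]
top 43.339299535031444 319.91421728810286 199.37096426213202 -0.05696373396451151 [[-0.0078 -1.     -0.0006 -0.0031]
 [-0.9924  0.0078 -0.123   0.5501]
 [ 0.123  -0.0004 -0.9924  1.133 ]
 [ 0.      0.      0.      1.    ]]
cap 0.96 [389.6, 228.5] [ 0.4821 -0.16
[... 451 characters left out ...]
ex 0.8 [257.3, 169.1]
pin bottle_start 0.77 [261.3, 191.4]
pin cap_lugs 0.8 [443.1, 215.5]
pin cap_lugs 0.8 [362.8, 188.9]
pin cap_lugs 0.63 [390.7, 227.2]
pin cap_lugs 0.59 [383.3, 126.0]
{'t': 1.0, 'q': array([-1.3471,  0.477 ,  0.0224,  1.5554, -0.0115,  1.1093, -0.0831]), 'joint_vel': array([-0.0004,  0.0002,  0.0017,  0.0013, -0.0009,  0.0004,  0.0001]), 'joint_torque': array([  0.0007, -59.6326,   1.6074, -28.1551,   0.0126,   0.0016,
         0.    ]), 'eef_pos': array([0.2199, 0.6382, 0.2313]), 'tool_rot': array([-0.    ,  0.8142,  0.5806,  0.    ]), 'contact_force': array([-0.1739, -0.1645, -0.2306]), 'torque': array([-0.0032, -0.0273, -0.0544]), 'gripper_width': 1.0022318007565396}
```

View pics/scene0.png

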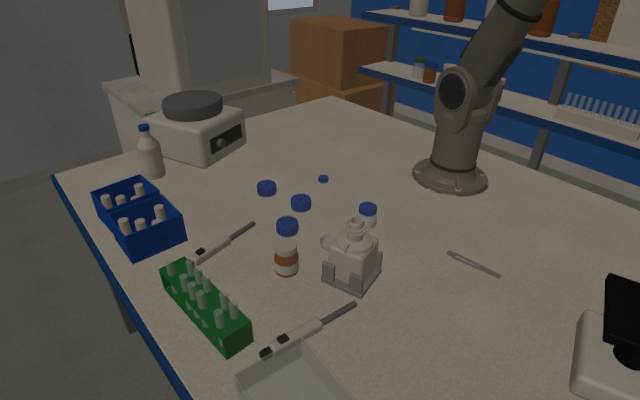

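View pics/top0.png

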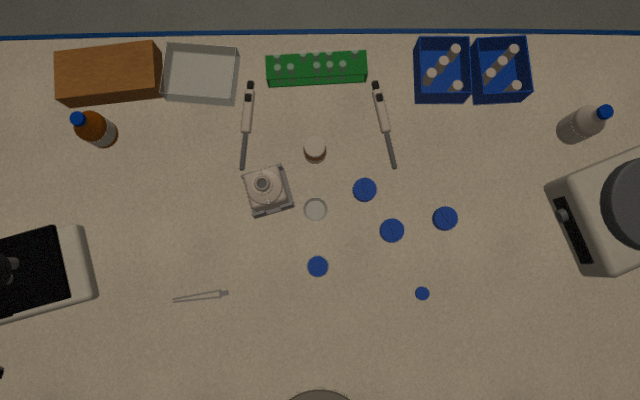

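```bash
python3 - <<'E'
from h import *
P=pickle.load(open("P0.pkl","rb"))
p=P["top"]["pixels"]
cv2.imwrite("pics/topcaps.png",cv2.resize(p[160:260,330:470],None,fx=5,fy=5,interpolation=cv2.INTER_CUBIC)[...,::-1])
cv2.imwrite("pics/topbot.png",cv2.resize(p[140:240,215:315],None,fx=6,fy=6,interpolation=cv2.INTER_CUBIC)[...,::-1])
p=P["scene"]["pixels"]
cv2.imwrite("pics/sccaps.png",cv2.resize(p[160:300,240:400],None,fx=4,fy=4,interpolation=cv2.INTER_CUBIC)[...,::-1])
E
```

```text
(no output)
```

View pics/topcaps.png

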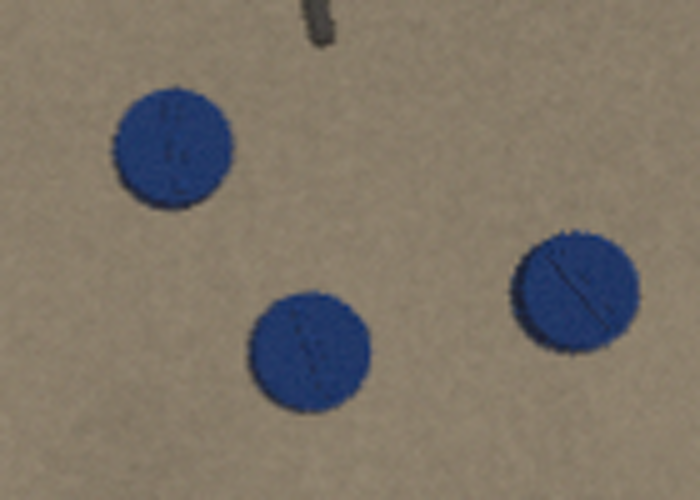

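View pics/topbot.png

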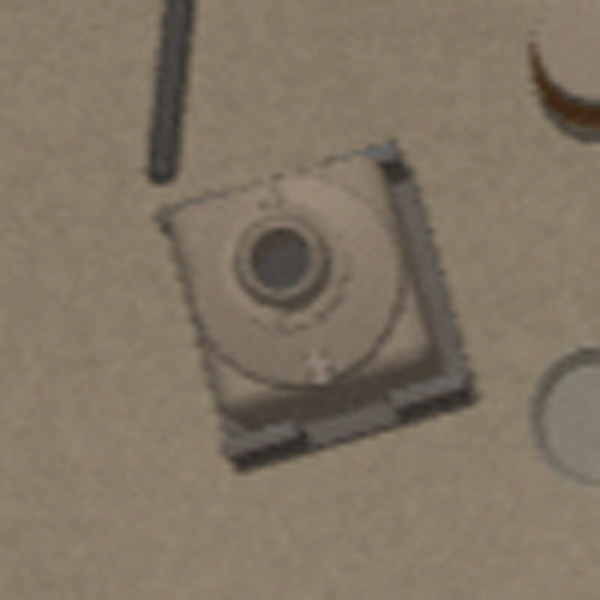

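View pics/sccaps.png

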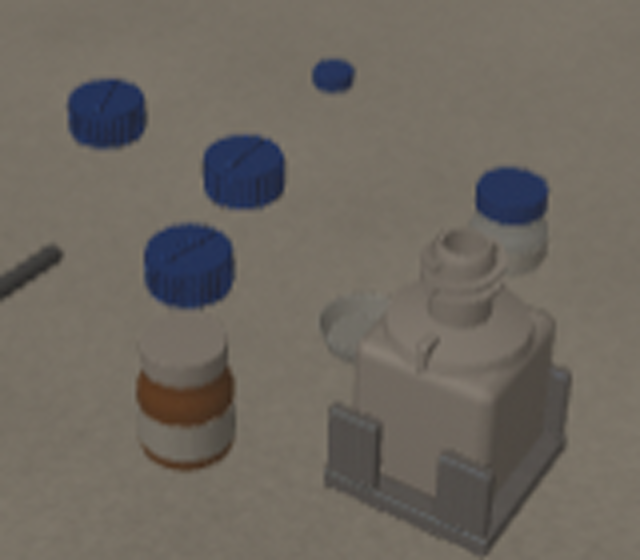

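```bash
python3 - <<'E'
from h import *
from scipy.optimize import least_squares
np.set_printoptions(precision=4,suppress=True)
P=pickle.load(open("P0.pkl","rb"))
def bluemask(p,uv,r):
    hsv=cv2.cvtColor(p["pixels"],cv2.COLOR_RGB2HSV)
    m=((hsv[...,0]>105)&(hsv[...,0]<130)&(hsv[...,1]>120)).astype(np.uint8)
    n,l,s,c=cv2.connectedComponentsWithStats(m)
    k=l[int(uv[1]),int(uv[0])]; return s[k],c[k]
a=np.linspace(0,2*np.pi,72)
def cent(p,x,y,z0=0,h=.028,r=.0275):
    pts=np.array([proj(p,[x+r*np.cos(t),y+r*np.sin(t),z]) for t in a for z in(z0,z0+h)],np.float32)
    hull=cv2.convexHull(pts); M=cv2.moments(hull); return np.array([M['m10']/M['m00'],M['m01']/M['m00']]),cv2.contourArea(hull)
S={"scene":[[301,203],[288,226],[266,187]],"top":[[390,229],[363,190],[446,219]]}
for i in range(3):
    ms={n:bluemask(P[n],S[n][i],0) for n in S}
    f=lambda v:np.concatenate([cent(P[n],*v)[0]-ms[n][1] for n in S])
    r=least_squares(f,[.5,-.2]); v=r.x
    print(i,v,np.hypot(*v),r.fun,[(ms[n][0][4],cent(P[n],*v)[1]) for n in S])
T,Sc=P["top"],P["scene"]
print("rim top",onz(T,[262.3,183.0],.154),onz(T,[262.9,183.7],.154),"scene",onz(Sc,[359.8,218.4],.154))
i1=onz(T,[260.2,172.7],.114);i2=onz(T,[268.3,200.8],.114);print("idx",i1,i2,(i1+i2)/2,np.degrees(np.arctan2(*(i1-i2)[1::-1])),np.linalg.norm(i1-i2))
print("scene idx",onz(Sc,[240+427/4,160+347/4],.112))
c=[(330+x/5,160+y/5) for x,y in((295,310),(320,390))]
q=[onz(T,u,.032) for u in c];print("rib top",q,np.degrees(np.arctan2(*(q[1]-q[0])[1::-1])))
c=[(240+x/4,160+y/4) for x,y in((228,168),(262,145))]
q=[onz(Sc,u,.032) for u in c];print("rib scene",q,np.degrees(np.arctan2(*(q[1]-q[0])[1::-1])))
for n,p in P.items():
  e=cv2.resize(p["pixels"][S[n][0][1]-22:S[n][0][1]+22,S[n][0][0]-25:S[n][0][0]+25],None,fx=14,fy=12,interpolation=cv2.INTER_CUBIC)
  cv2.imwrite(f"pics/{n}z.png",np.clip(e*2.2,0,255).astype(np.uint8)[...,::-1])
p=Sc["pixels"];cv2.imwrite("pics/scrim.png",np.clip(cv2.resize(p[205:255,330:390],None,fx=12,fy=12,interpolation=cv2.INTER_CUBIC)*1.4,0,255)[...,::-1])
E
```

```text
0 [ 0.4799 -0.1747] 0.510726752234513 [ 0.7022 -0.0907  0.0458 -0.3999] [(np.int32(278), 332.0858349921182), (np.int32(426), 474.72226037597284)]
1 [ 0.5768 -0.1127] 0.5876827874880831 [ 0.4073 -0.001   0.2566 -0.2841] [(np.int32(325), 406.4852017578669), (np.int32(413), 466.2379454250913)]
2 [ 0.5071 -0.3017] 0.5900111969266747 [ 0.4446  0.2029  0.2    -0.2052] [(np.int32(221), 292.0822918245103), (np.int32(432), 496.1296952981502)]
rim top [0.5706 0.1127 0.154 ] [0.5691 0.1115 0.154 ] scene [0.5637 0.1164 0.154 ]
idx [0.5996 0.1221 0.114 ] [0.5379 0.1041 0.114 ] [0.5688 0.1131 0.114 ] 16.226358451857486 0.06425240567568324
scene idx [0.6094 0.128  0.112 ]
rib top [array([ 0.4964, -0.1667,  0.032 ]), array([ 0.4593, -0.1773,  0.032 ])] -163.93433217280455
rib scene [array([ 0.5049, -0.1599,  0.032 ]), array([ 0.4686, -0.1673,  0.032 ])] -168.46646360411822[ WARN:0@0.818] global loadsave.cpp:1063 imwrite_ Unsupported depth image for selected encoder is fallbacked to CV_8U.
```

View pics/topz.png

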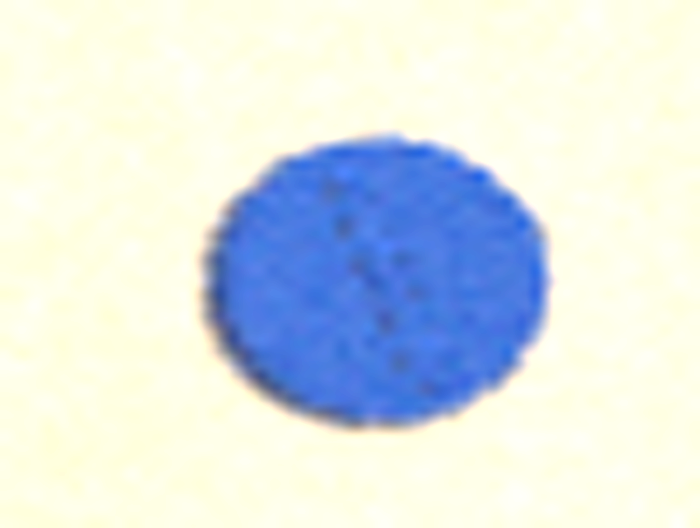

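View pics/scenez.png

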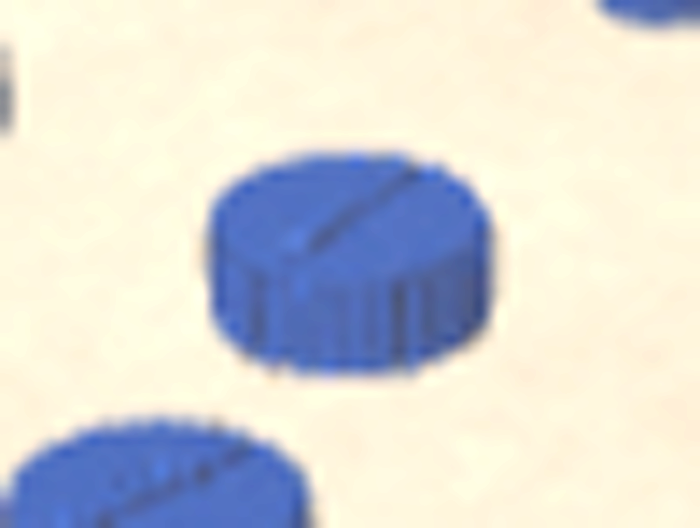

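View pics/scrim.png

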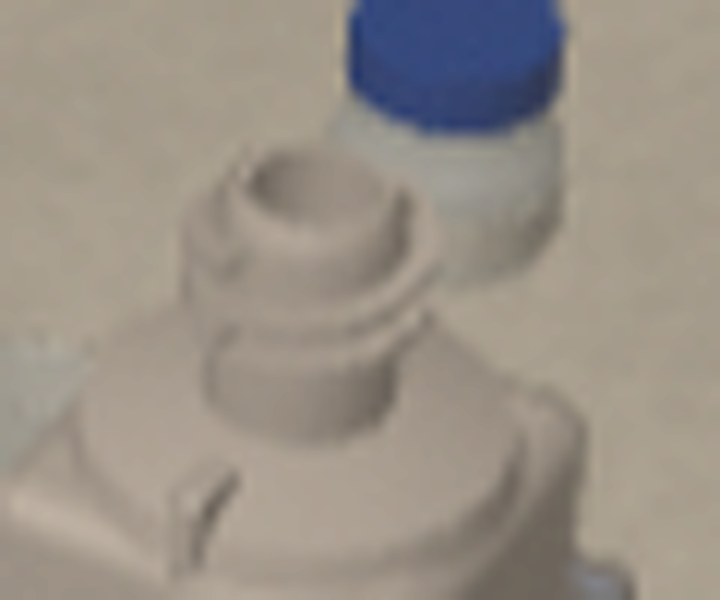

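Request:
{"op": "step_arm", "data": {"increments": [[-2.7, 3.6, 0, 0, 0, 0, 0], [-2.7, 3.6, 0, 0, 0, 0, 0], [-2.7, 3.6, 0, 0, 0, 0, 0], [-2.7, 3.6, 0, 0, 0, 0, 0], [-2.7, 3.6, 0, 0, 0, 0, 0], [-2.7, 3.6, 0, 0, 0, 0, 0], [-2.7, 3.6, 0, 0, 0, 0, 0], [-2.7, 3.6, 0, 0, 0, 0, 0], [-2.7, 3.6, 0, 0, 0, 0, 0], [-4.4, 1.8, 0, 0, 0, 0, 0], [-4.4, 1.8, 0, 0, 0, 0, 0], [-4.4, 1.8, 0, 0, 0, 0, 0], [-4.4, 1.8, 0, 0, 0, 0, 0], [-4.4, 1.8, 0, 0, 0, 0, 0], [-4.4, 1.8, 0, 0, 0, 0, 0], [-4.4, 1.8, 0, 0, 0, 0, 0], [-4.4, 1.8, 0, 0, 0, 0, 0], [-4.4, 1.8, 0, 0, 0, 0, 0], [-4.4, 1.8, 0, 0, 0, 0, 0], [0, 0, 0, 0, 0, 0, 0]]}}

```text
t: 3.0
eef_pos: [0.4731, -0.1789, 0.232]
tool_rot: [0.002, 0.817, 0.577, -0.0]
contact_force: [-0.4, -0.8, 0.1]
gripper_width: 0.997
```

```bash
cat >> h.py <<'E'
from scipy.spatial.transform import Rotation as Ro
def st():
    o=bot.get_obs(); w,x,y,z=o["tool_rot"]; R=Ro.from_quat([x,y,z,w]).as_matrix()
    th=np.degrees(np.arctan2(R[1,0],R[0,0]))
    print("t",round(o["t"],2),"pos",o["eef_pos"].round(4),"theta",th.round(2),"zax",R[:,2].round(3),"q",o["q"].round(3),"F",o["contact_force"].round(1),"M",o["torque"].round(2),"w",round(o["gripper_width"],3))
    return o,R,th
def totool(R,d): return (R.T@np.array(d)*100).round(2)
E
python3 - <<'E'
from h import *
from scipy.optimize import least_squares
np.set_printoptions(precision=4,suppress=True)
P=pickle.load(open("P0.pkl","rb"));T,S=P["top"],P["scene"]
st()
print("rim scene",onz(S,[356.8,220.7],.154),"tri",tri(T,[262.1,183.1],S,[356.8,220.7]))
# rib from zooms
for p,c0,l in((T,(365,207),((330,185),(430,385))),(S,(276,181),((310,245),(415,170)))):
    q=[onz(p,(c0[0]+x/14,c0[1]+y/12),.03) for x,y in l]; print(q,np.degrees(np.arctan2(*(q[1]-q[0])[1::-1]))%180)
# cap with looser mask
a=np.linspace(0,2*np.pi,72)
for n,p,uv in(("top",T,(390,229)),("scene",S,(301,203))):
    im=p["pixels"].astype(float); m=((im[...,2]>im[...,0]*1.05)).astype(np.uint8)
    k,l,s,c=cv2.connectedComponentsWithStats(m); i=l[uv[1],uv[0]]; print(n,s[i],c[i])
    f=lambda v:(lambda h:np.array([h['m10']/h['m00'],h['m01']/h['m00']]))(cv2.moments(cv2.convexHull(np.array([proj(p,[v[0]+.0275*np.cos(t),v[1]+.0275*np.sin(t),z]) for t in a for z in(0,.028)],np.float32))))-c[i]
    print(least_squares(f,[.48,-.17]).x)
E
```

```text
t 3.0 pos [ 0.4731 -0.1789  0.232 ] theta 70.41 zax [ 0.002 -0.003 -1.   ] q [-0.196  0.204  0.501  1.981 -0.114  0.981  1.588] F [-0.4 -0.8  0.1] M [ 0.02  0.   -0.03] w 0.997
rim scene [0.5741 0.118  0.154 ] tri (array([0.5706, 0.1141, 0.1503]), np.float64(0.0012932559710173573))
[array([ 0.4956, -0.1659,  0.03  ]), array([ 0.4569, -0.1815,  0.03  ])] 21.973842762800246
[array([ 0.4988, -0.1626,  0.03  ]), array([ 0.4626, -0.1739,  0.03  ])] 17.297949958012055
top [380 218  24  24 462] [391.5671 229.8745]
[ 0.4791 -0.1743]
scene [291 193  20  20 326] [300.3896 202.5031]
[ 0.4818 -0.1739]
```

Request:
{"op": "step_arm", "data": {"increments": [[0.69, 0.48, 0, 0, 0, 0, 0], [0, 0, 2, 0, 0, 8.5, 0], [0, 0, 2, 0, 0, 8.5, 0], [0, 0, 2, 0, 0, 8.5, 0], [0, 0, 2, 0, 0, 8.5, 0], [0, 0, 2, 0, 0, 8.5, 0], [0, 0, 2, 0, 0, 8.5, 0], [0, 0, 2, 0, 0, 8.5, 0], [0, 0, 2, 0, 0, 8.5, 0], [0, 0, 0, 0, 0, 3.4, 0], [0, 0, 0, 0, 0, 0, 0], [0, 0, 0, 0, 0, 0, 0]]}}

```text
t: 4.2
eef_pos: [0.4815, -0.1652, 0.0713]
tool_rot: [-0.0, 1.0, -0.001, 0.0]
contact_force: [0.4, 0.3, 0.6]
gripper_width: 1.001
```

```bash
python3 - <<'E'
from h import *
o,R,th=st(); print(totool(R,np.array([.480,-.174,-.002])-o["eef_pos"]))
p=bot.read_camera("scene");save(p,"s1");
e=cv2.resize(p["pixels"][100:280,200:400],None,fx=3.5,fy=3.3)
cv2.imwrite("pics/s1z.png",e[...,::-1])
E
```

```text
t 4.2 pos [ 0.4815 -0.1652  0.0713] theta -0.17 zax [ 0.     0.001 -1.   ] q [-0.291  0.508  0.635  2.111 -0.486  0.668  0.672] F [0.4 0.3 0.6] M [-0.03  0.01  0.01] w 1.001
[-0.15  0.88  7.33]
```

View pics/s1z.png

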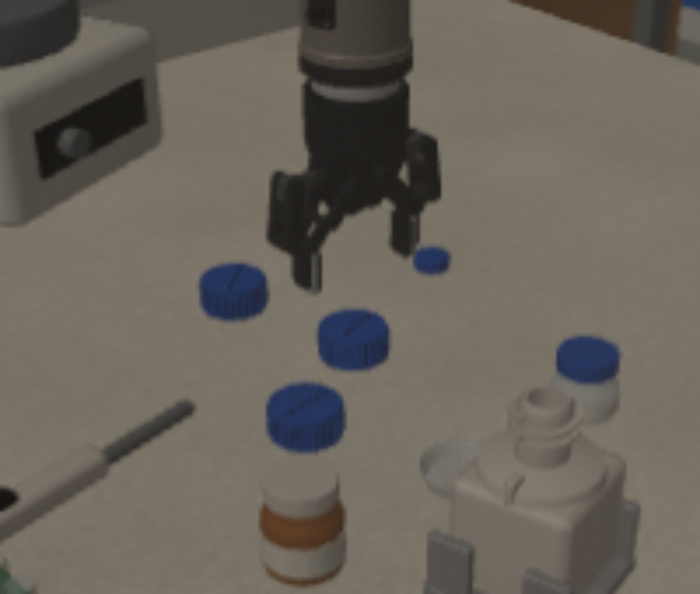

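Request:
{"op": "step_arm", "data": {"increments": [[-0.15, 0.88, 0, 0, 0, 0, 0], [0, 0, 1.5, 0, 0, 0, 0], [0, 0, 1.5, 0, 0, 0, 0], [0, 0, 1.5, 0, 0, 0, 0], [0, 0, 1.4, 0, 0, 0, 0], [0, 0, 1.4, 0, 0, 0, 0], [0, 0, 0, 0, 0, 0, 0.1], [0, 0, 0, 0, 0, 0, 0.2], [0, 0, 0, 0, 0, 0, 0.3], [0, 0, 0, 0, 0, 0, 0.4], [0, 0, 0, 0, 0, 0, 0.4], [0, 0, 0, 0, 0, 0, 0.5], [0, 0, 0, 0, 0, 0, 0.5]], "squeeze": 20}}

```text
t: 5.55
eef_pos: [0.4795, -0.1758, -0.001]
tool_rot: [0.0, 1.0, -0.004, 0.001]
contact_force: [-2.0, 0.2, 5.6]
gripper_width: 0.648
```

```bash
python3 - <<'E'
from h import *
o,R,th=st()
p=bot.read_camera("scene");save(p,"s2");
e=cv2.resize(p["pixels"][100:280,200:400],None,fx=3.5,fy=3.3)
cv2.imwrite("pics/s2z.png",e[...,::-1])
E
```

```text
t 5.55 pos [ 0.4795 -0.1758 -0.001 ] theta -0.42 zax [ 0.001 -0.    -1.   ] q [-0.167  0.629  0.507  2.127 -0.604  0.527  0.785] F [-2.   0.2  5.6] M [ 0.02  0.28 -0.03] w 0.648
```

View pics/s2z.png

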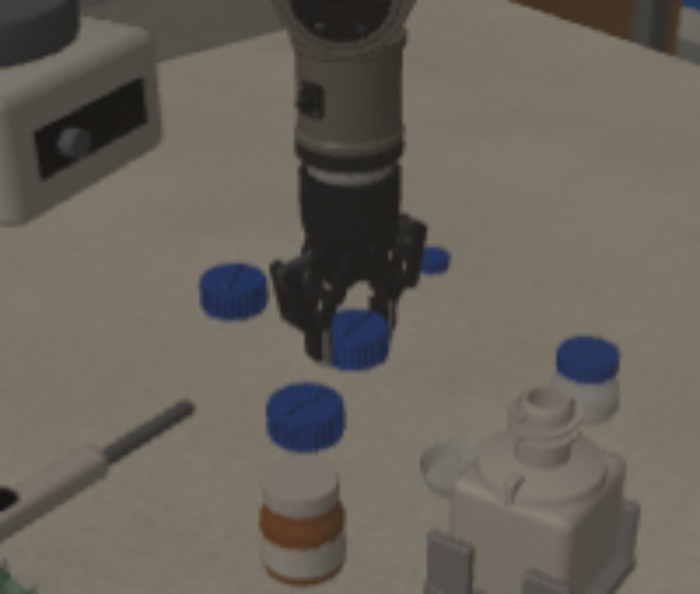

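Request:
{"op": "step_arm", "data": {"increments": [[0, 0, -0.1, 0, 0, 0, 0], [0, 0, -0.1, 0, 0, 0, 0], [0, 0, 0, 0, 0, 0, 0], [0, 0, 0, 0, 0, 0, 0], [0, 0, 0, 0, 0, -8.5, 0], [0, 0, 0, 0, 0, -8.5, 0], [0, 0, 0, 0, 0, -8.5, 0], [0, 0, 0, 0, 0, -8.5, 0], [0, 0, 0, 0, 0, -8.5, 0], [0, 0, 0, 0, 0, -8.5, 0], [0, 0, 0, 0, 0, -8.5, 0], [0, 0, 0, 0, 0, -8.5, 0], [0, 0, 0, 0, 0, -8.5, 0], [0, 0, 0, 0, 0, -8.5, 0], [0, 0, 0, 0, 0, -4.5, 0], [0, 0, 0, 0, 0, 0, 0], [0, 0, 0, 0, 0, 0, 0]]}}

```text
t: 7.3
eef_pos: [0.479, -0.1756, 0.0002]
tool_rot: [-0.0, 0.714, 0.701, 0.0]
contact_force: [-0.9, -0.8, 0.6]
gripper_width: 0.999
```

```bash
python3 - <<'E'
from h import *
o,R,th=st();print(totool(R,np.array([.4795,-.1758,.000])-o["eef_pos"]))
E
```

```text
t 7.3 pos [ 4.790e-01 -1.756e-01  2.000e-04] theta 88.94 zax [-0.  0. -1.] q [ 0.143  0.563  0.108  2.106 -0.126  0.478  1.898] F [-0.9 -0.8  0.6] M [0.02 0.02 0.01] w 0.999
[-0.02  0.05  0.02]
```

Request:
{"op": "step_arm", "data": {"increments": [[0, 0.05, 0, 0, 0, 0, 0.1], [0, 0, 0, 0, 0, 0, 0.2], [0, 0, 0, 0, 0, 0, 0.3], [0, 0, 0, 0, 0, 0, 0.4], [0, 0, 0, 0, 0, 0, 0.5], [0, 0, 0, 0, 0, 0, 0.6], [0, 0, 0, 0, 0, 0, 0.6]], "squeeze": 60}}

```text
t: 8.0
eef_pos: [0.4797, -0.1754, 0.0007]
tool_rot: [-0.0, 0.713, 0.701, 0.0]
contact_force: [-1.6, 0.6, 5.6]
gripper_width: 0.617
```

```bash
python3 - <<'E'
from h import *
o,R,th=st();print(totool(R,np.array([.5705,.1135,.20])-o["eef_pos"]))
E
```

```text
t 8.0 pos [ 0.4797 -0.1754  0.0007] theta 89.09 zax [ 0.  0. -1.] q [ 0.142  0.563  0.107  2.105 -0.125  0.479  1.899] F [-1.6  0.6  5.6] M [0.13 0.26 0.03] w 0.617
[ 29.04   8.62 -19.93]
```

Request:
{"op": "step_arm", "data": {"increments": [[0, 0, -1, 0, 0, 0, 0.6], [0, 0, -3, 0, 0, 0, 0.6], [0, 0, -4, 0, 0, 0, 0.6], [0, 0, -4, 0, 0, 0, 0.6], [0, 0, -4, 0, 0, 0, 0.6], [0, 0, -3, 0, 0, 0, 0.6], [3.5, 1, -1, 0, 0, 0, 0.6], [4.5, 1.4, 0, 0, 0, 0, 0.6], [4.5, 1.4, 0, 0, 0, 0, 0.6], [4.5, 1.4, 0, 0, 0, 0, 0.6], [4.5, 1.4, 0, 0, 0, 0, 0.6], [4.5, 1.4, 0, 0, 0, 0, 0.6], [3, 0.6, 0, 0, 0, 0, 0.6], [0, 0, 0, 0, 0, -8.5, 0.6], [0, 0, 0, 0, 0, -8.5, 0.6], [0, 0, 0, 0, 0, -8.5, 0.6], [0, 0, 0, 0, 0, -1.5, 0.6], [0, 0, 0, 0, 0, 0, 0.6], [0, 0, 0, 0, 0, 0, 0.6]]}}

```text
t: 9.9
eef_pos: [0.5702, 0.1129, 0.2005]
tool_rot: [0.0, 0.531, 0.848, 0.0]
contact_force: [-0.6, 0.2, -0.4]
gripper_width: 0.619
```

```bash
cat > look.py <<'E'
from h import *
import sys
n=sys.argv[1]
o,R,th=st();print(totool(R,np.array([.5705,.1135,.20])-o["eef_pos"]))
Q={}
for c in("scene","top"):
    p=bot.read_camera(c);Q[c]=p;save(p,c+n)
    for q in("bottle_rim","cap_lugs","cap"): print(c,q,[(r["score"],r["point"]) for r in bot.pinpoint(p,q)[:3]])
pickle.dump(Q,open("P"+n+".pkl","wb"))
a=Q["scene"]["pixels"][150:310,290:430];b=Q["top"]["pixels"][130:240,200:330]
cv2.imwrite("pics/sz"+n+".png",np.clip(cv2.resize(a,None,fx=5,fy=3.7,interpolation=cv2.INTER_CUBIC)*1.5,0,255).astype(np.uint8)[...,::-1])
cv2.imwrite("pics/tz"+n+".png",np.clip(cv2.resize(b,None,fx=5,fy=5,interpolation=cv2.INTER_CUBIC)*1.5,0,255).astype(np.uint8)[...,::-1])
E
python3 look.py 3
```

```text
t 9.9 pos [0.5702 0.1129 0.2005] theta 115.91 zax [ 0. -0. -1.] q [-0.261  0.356 -0.053  1.815  0.023  0.971  1.7  ] F [-0.6  0.2 -0.4] M [-0.01 -0.03 -0.  ] w 0.619
[0.04 0.06 0.05]
scene bottle_rim [(0.83, [356.1, 217.0]), (0.6, [362.8, 222.1])]
scene cap_lugs [(0.82, [289.9, 229.2]), (0.62, [357.6, 202.0]), (0.52, [266.7, 191.3])]
scene cap [(0.89, [286.7, 232.9]), (0.83, [358.0, 201.3]), (0.49, [268.5, 190.6])]
top bottle_rim [(0.23, [319.8, 265.8])]
top cap_lugs [(0.65, [362.6, 187.5]), (0.6, [443.5, 218.7])]
top cap [(0.82, [443.8, 221.2]), (0.76, [364.5, 191.6])]
```

View pics/sz3.png

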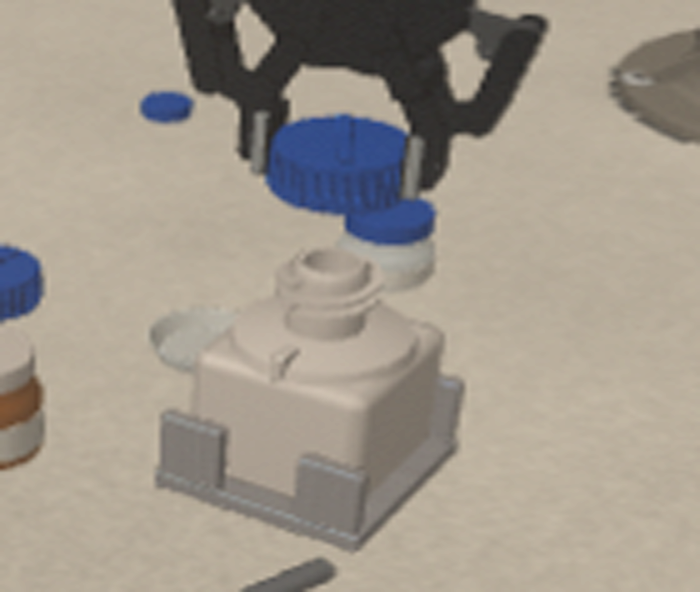

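View pics/tz3.png

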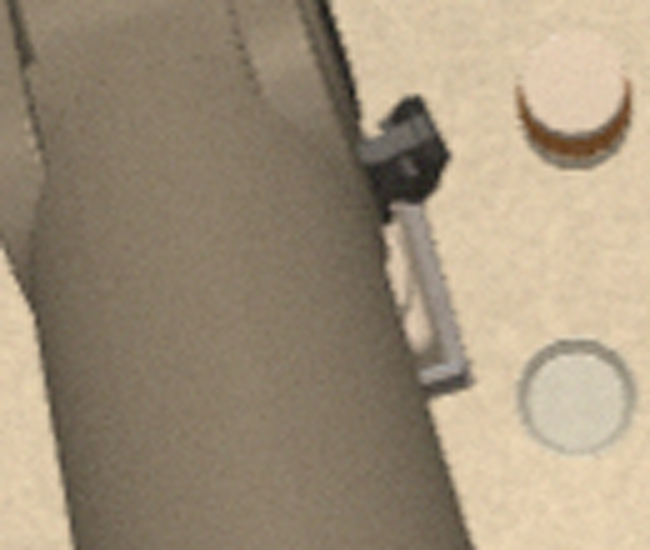

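```bash
python3 - <<'E'
from h import *
np.set_printoptions(precision=4,suppress=True)
P=pickle.load(open("P3.pkl","rb"));S=P["scene"];P0=pickle.load(open("P0.pkl","rb"));T=P0["top"]
x,y=.5702,.1129
a=np.linspace(0,2*np.pi,180)
pts=np.array([proj(S,[x+.0275*np.cos(t),y+.0275*np.sin(t),z]) for t in a for z in(.1998,.2278)])
print("pred",pts.min(0),pts.max(0))
im=S["pixels"].astype(float);m=(im[...,2]>im[...,0]*1.3)&(im[...,2]>45);m[:176]=0;m[210:]=0
m[:,:338]=0;m[:,376:]=0
n,l,s,c=cv2.connectedComponentsWithStats(m.astype(np.uint8));print(s[1:],c[1:])
for b in range(2): pass
# rib angle: crop line
q=[onz(S,(290+u/5,150+v/3.7),.2998-.07) for u,v in((341,163),(348,119))];print(q,np.degrees(np.arctan2(*(q[1]-q[0])[1::-1]))%180)
print("rim pred px",proj(S,[.5705,.1135,.154]),"idx",[proj(S,[.5705+s*.034*np.cos(np.radians(16.2)),.1135+s*.034*np.sin(np.radians(16.2)),.114]) for s in(1,-1)])
v=S["pixels"].copy()
e=np.clip(cv2.resize(v[175:250,325:395],None,fx=10,fy=8,interpolation=cv2.INTER_CUBIC).astype(float)*1.6,0,255).astype(np.uint8)[...,::-1].copy()
def dr(ps,col):
    ps=np.array([((u-325+.5)*10-.5,(w-175+.5)*8-.5) for u,w in ps]).astype(int); cv2.polylines(e,[ps],True,col,1)
for z in(.1998,.2278): dr([proj(S,[x+.0275*np.cos(t),y+.0275*np.sin(t),z]) for t in a],(0,255,255))
dr([proj(S,[.5705+.0135*np.cos(t),.1135+.0135*np.sin(t),.154]) for t in a],(0,255,0))
cv2.imwrite("pics/ov3.png",e)
E
```

```text
pred [343.7805 180.256 ] [373.2827 207.5741]
[[343 181  33  29 695]] [[358.0532 195.3439]]
[array([0.5912, 0.1308, 0.2298]), array([0.5571, 0.1023, 0.2298])] 39.954489603528145
rim pred px [356.4257 219.0346] idx [array([347.2568, 243.4758]), array([362.5492, 226.5613])]
```

View pics/ov3.png

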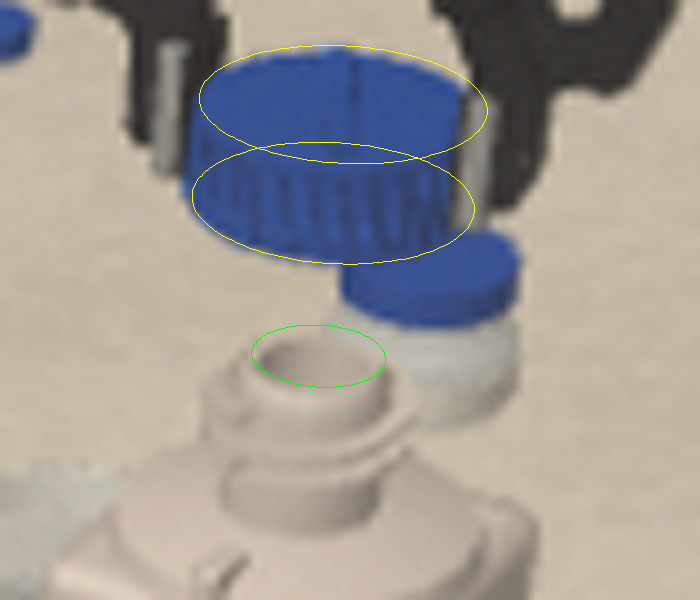

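```bash
cat > ov.py <<'E'
from h import *
import sys
a=np.linspace(0,2*np.pi,180)
def ov(p,cx,cy,circles,name,w=60,f=11,g=1.6):
    x0,y0=int(cx-w/2),int(cy-w*.42)
    e=np.clip(cv2.resize(p["pixels"][y0:y0+int(w*.84),x0:x0+w],None,fx=f,fy=f,interpolation=cv2.INTER_CUBIC).astype(float)*g,0,255).astype(np.uint8)[...,::-1].copy()
    for (x,y,z,r,col) in circles:
        ps=np.array([proj(p,[x+r*np.cos(t),y+r*np.sin(t),z]) for t in a]); ps=((ps-[x0,y0]+.5)*f-.5).astype(int)
        cv2.polylines(e,[ps],True,col,1)
    cv2.imwrite("pics/"+name+".png",e)
E
python3 - <<'E'
from ov import *
P0=pickle.load(open("P0.pkl","rb"));T=P0["top"];S=pickle.load(open("P3.pkl","rb"))["scene"]
x,y=.5706,.1130
C=[(x,y,.154,.0135,(0,255,0)),(x,y,.149,.017,(0,255,255)),(x,y,.112,.0365,(255,0,0))]+[(x+s*.034*np.cos(np.radians(16.2)),y+s*.034*np.sin(np.radians(16.2)),.114,.002,(0,0,255)) for s in(1,-1)]
ov(T,264,187,C,"ovt",46,14)
E
```

```text
(no output)
```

View pics/ovt.png

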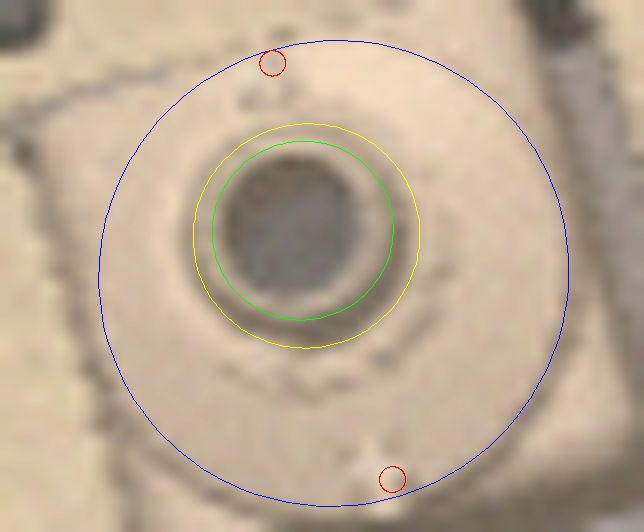

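Request:
{"op": "step_arm", "data": {"increments": [[0.22, 0, 0, 0, 0, 0, 0.6], [0, 0, 1.5, 0, 0, 0, 0.6], [0, 0, 1.5, 0, 0, 0, 0.6], [0, 0, 1, 0, 0, 0, 0.6], [0, 0, 0.5, 0, 0, 0, 0.6], [0, 0, 0.3, 0, 0, 0, 0.6], [0, 0, 0, 0, 0, 0, 0.6], [0, 0, 0, 0, 0, 0, 0.6]]}}

```text
t: 11.1
eef_pos: [0.5696, 0.1151, 0.1528]
tool_rot: [0.0, 0.529, 0.848, 0.0]
contact_force: [-0.2, -0.1, -0.5]
gripper_width: 0.615
```

```bash
python3 - <<'E'
from h import *
st()
p=bot.read_camera("scene");save(p,"s4");pickle.dump({"scene":p},open("P4.pkl","wb"))
e=p["pixels"][180:255,320:395];cv2.imwrite("pics/s4z.png",np.clip(cv2.resize(e,None,fx=8,fy=8,interpolation=cv2.INTER_CUBIC).astype(float)*1.6,0,255).astype(np.uint8)[...,::-1])
E
```

```text
t 11.1 pos [0.5696 0.1151 0.1528] theta 116.09 zax [ 0.001  0.    -1.   ] q [-0.263  0.411 -0.055  1.857  0.029  0.873  1.693] F [-0.2 -0.1 -0.5] M [-0.04 -0.01 -0.01] w 0.615
```

View pics/s4z.png

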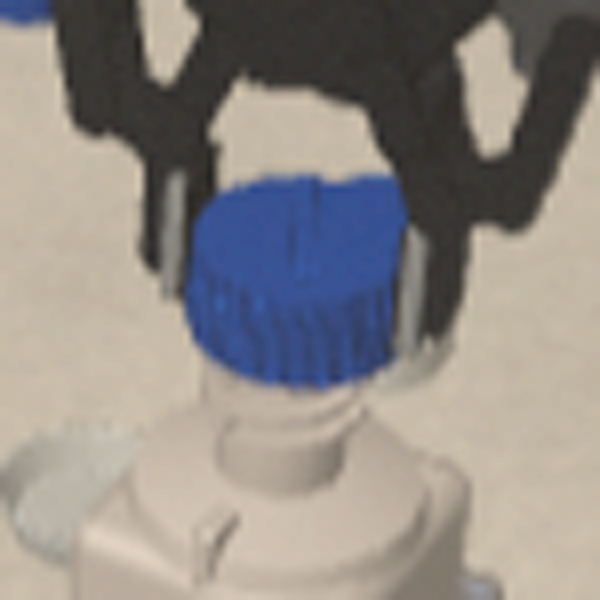

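```bash
python3 - <<'E'
from ov import *
S=pickle.load(open("P4.pkl","rb"))["scene"]
x,y=.5696,.1151
G=(0,255,0);Y=(0,255,255);B=(255,0,0)
C=[(x,y,.152,.0275,Y),(x,y,.180,.0275,Y),(x,y,.112,.017,G),(x,y,.128,.017,G),(x,y,.149,.017,G)]+[(x+s*.034*np.cos(np.radians(16.2)),y+s*.034*np.sin(np.radians(16.2)),.114,.002,(0,0,255)) for s in(1,-1)]
ov(S,357,222,C,"ov4",66,11)
S=pickle.load(open("P0.pkl","rb"))["scene"]
ov(S,357,228,C[2:]+[(x,y,.154,.0135,B)],"ov5",60,12)
E
```

```text
(no output)
```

View pics/ov4.png

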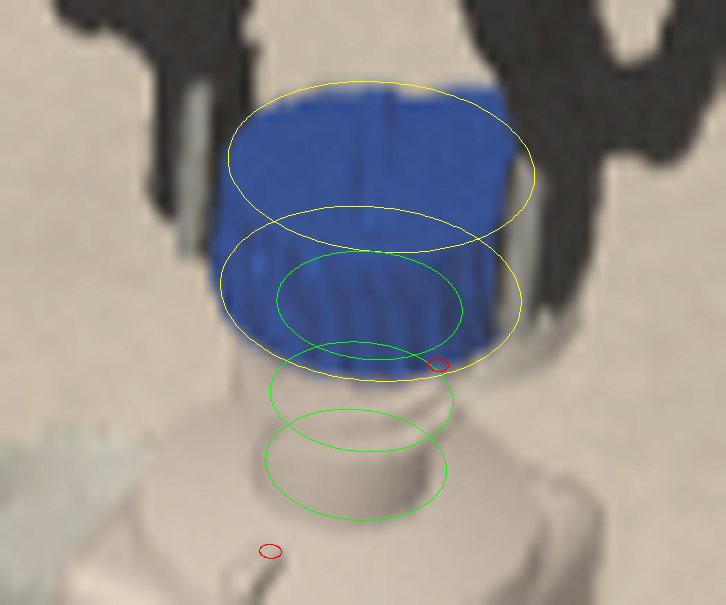

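View pics/ov5.png

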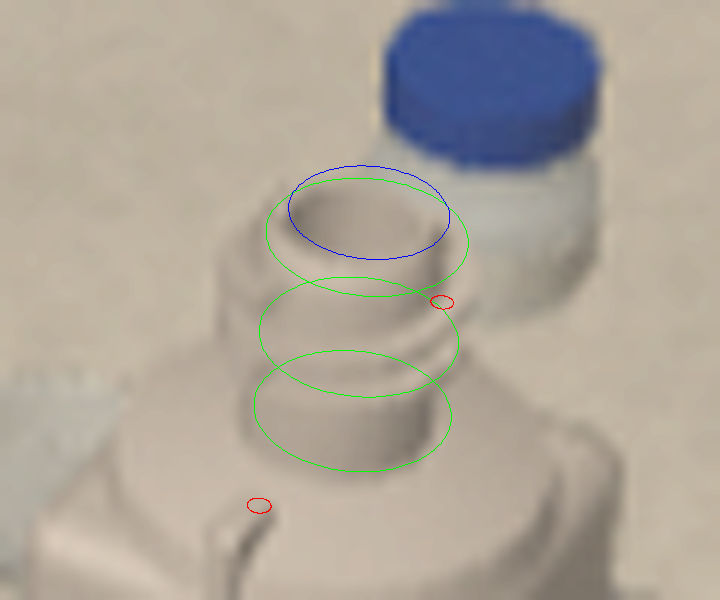

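Request:
{"op": "step_arm", "data": {"increments": [[0, 0, 0.2, 0, 0, 0, 0.6], [0, 0, 0.2, 0, 0, 0, 0.6], [0, 0, 0.2, 0, 0, 0, 0.6], [0, 0, 0.2, 0, 0, 0, 0.6], [0, 0, 0, 0, 0, 0, 0.6]]}}

```text
t: 11.65
eef_pos: [0.5695, 0.1152, 0.1444]
tool_rot: [0.0, 0.529, 0.848, 0.0]
contact_force: [0.7, 0.6, 1.5]
gripper_width: 0.615
```

```bash
python3 -c "
from h import *
st()"
```

```text
t 11.65 pos [0.5695 0.1152 0.1444] theta 116.09 zax [ 0.001  0.    -1.   ] q [-0.263  0.422 -0.055  1.864  0.03   0.857  1.693] F [0.7 0.6 1.5] M [ 0.07 -0.11 -0.03] w 0.615
```

Request:
{"op": "step_arm", "data": {"increments": [[0, 0, 0.2, 0, 0, 0, 0.6], [0, 0, 0.1, 0, 0, 0, 0.6], [0, 0, 0, 0, 0, 0, 0.6]]}}

```text
t: 11.95
eef_pos: [0.5704, 0.1151, 0.1415]
tool_rot: [0.001, 0.529, 0.848, 0.001]
contact_force: [5.5, -0.5, 0.5]
gripper_width: 0.618
```

```bash
python3 -c "
from h import *
st()"
```

```text
t 11.95 pos [0.5704 0.1151 0.1415] theta 116.08 zax [ 0.002  0.    -1.   ] q [-0.263  0.426 -0.055  1.865  0.031  0.849  1.692] F [ 5.5 -0.5  0.5] M [ 0.06 -0.98  0.01] w 0.618
```

Request:
{"op": "step_arm", "data": {"increments": [[-0.06, 0.12, 0, 0, 0, 0, 0.6], [0, 0, 0, 0, 0, 0, 0.6]]}}

```text
t: 12.15
eef_pos: [0.5705, 0.115, 0.1411]
tool_rot: [-0.0, 0.529, 0.848, -0.0]
contact_force: [2.6, 0.2, -0.7]
gripper_width: 0.618
```

```bash
python3 -c "
from h import *
st()"
```

```text
t 12.15 pos [0.5705 0.115  0.1411] theta 116.09 zax [-0.001 -0.    -1.   ] q [-0.263  0.428 -0.055  1.863  0.03   0.852  1.693] F [ 2.6  0.2 -0.7] M [ 0.09 -0.46  0.03] w 0.618
```

Request:
{"op": "step_arm", "data": {"increments": [[-0.04, 0.09, 0, 0, 0, 0, 0.6], [0, 0, 0.1, 0, 0, 0, 0.6], [0, 0, 0.1, 0, 0, 0, 0.6], [0, 0, 0, 0, 0, 0, 0.6]]}}

```text
t: 12.55
eef_pos: [0.571, 0.1149, 0.1398]
tool_rot: [-0.0, 0.529, 0.848, -0.0]
contact_force: [-2.4, -1.6, 7.9]
gripper_width: 0.617
```

```bash
python3 -c "
from h import *
st()"
```

```text
t 12.55 pos [0.571  0.1149 0.1398] theta 116.08 zax [-0.001 -0.    -1.   ] q [-0.263  0.43  -0.055  1.862  0.03   0.851  1.693] F [-2.4 -1.6  7.9] M [-0.1   0.58  0.02] w 0.617
```

Request:
{"op": "step_arm", "data": {"increments": [[0, 0, 0, 0, 0, 6, 0.6], [0, 0, 0, 0, 0, 6, 0.6], [0, 0, 0, 0, 0, 6, 0.6], [0, 0, 0, 0, 0, 6, 0.6], [0, 0, 0, 0, 0, 6, 0.6], [0, 0, 0, 0, 0, 0, 0.6]]}}

```text
t: 13.15
eef_pos: [0.5709, 0.115, 0.1389]
tool_rot: [-0.0, 0.731, 0.682, -0.001]
contact_force: [0.2, 0.0, 0.0]
gripper_width: 0.615
```

```bash
python3 -c "
from h import *
st()"
```

```text
t 13.15 pos [0.5709 0.115  0.1389] theta 86.04 zax [-0.001 -0.001 -1.   ] q [-0.357  0.43   0.066  1.87  -0.037  0.844  1.229] F [0.2 0.  0. ] M [ 0.06  0.03 -0.05] w 0.615
```

Request:
{"op": "step_arm", "data": {"increments": [[0, 0, 0.05, 0, 0, 6, 0.6], [0, 0, 0.02, 0, 0, 6, 0.6], [0, 0, 0.03, 0, 0, 6, 0.6], [0, 0, 0.03, 0, 0, 6, 0.6], [0, 0, 0.03, 0, 0, 6, 0.6], [0, 0, 0, 0, 0, 0, 0.6]]}}

```text
t: 13.75
eef_pos: [0.5712, 0.115, 0.1374]
tool_rot: [-0.0, 0.882, 0.471, -0.0]
contact_force: [-2.0, 0.2, 0.3]
gripper_width: 0.615
```

```bash
python3 -c "
from h import *
st()"
```

```text
t 13.75 pos [0.5712 0.115  0.1374] theta 56.19 zax [-0.001 -0.    -1.   ] q [-0.451  0.436  0.187  1.877 -0.106  0.839  0.77 ] F [-2.   0.2  0.3] M [ 0.03 -0.06  0.01] w 0.615
```

Request:
{"op": "step_arm", "data": {"increments": [[0, 0, 0.03, 0, 0, 6, 0.6], [0, 0, 0.03, 0, 0, 6, 0.6], [0, 0, 0.03, 0, 0, 6, 0.6], [0, 0, 0.03, 0, 0, 6, 0.6], [0, 0, 0.03, 0, 0, 6, 0.6], [0, 0, 0.03, 0, 0, 6, 0.6], [0, 0, 0.03, 0, 0, 6, 0.6], [0, 0, 0.03, 0, 0, 6, 0.6], [0, 0, 0, 0, 0, 0, 0.6]]}}

```text
t: 14.65
eef_pos: [0.5712, 0.115, 0.135]
tool_rot: [0.0, 0.997, 0.072, -0.0]
contact_force: [-0.2, -0.3, -0.0]
gripper_width: 0.621
```

```bash
python3 -c "
from h import *
st()"
```

```text
t 14.65 pos [0.5712 0.115  0.135 ] theta 8.28 zax [-0.001 -0.    -1.   ] q [-0.604  0.458  0.389  1.889 -0.227  0.838  0.046] F [-0.2 -0.3 -0. ] M [-0.02 -0.04 -0.  ] w 0.621
```

Request:
{"op": "step_arm", "data": {"increments": [[0, 0, 0.03, 0, 0, 6, 0.6], [0, 0, 0.03, 0, 0, 6, 0.6], [0, 0, 0.03, 0, 0, 6, 0.6], [0, 0, 0.03, 0, 0, 6, 0.6], [0, 0, 0.03, 0, 0, 6, 0.6], [0, 0, 0.03, 0, 0, 6, 0.6], [0, 0, 0.03, 0, 0, 6, 0.6], [0, 0, 0.03, 0, 0, 6, 0.6], [0, 0, 0.03, 0, 0, 6, 0.6], [0, 0, 0.03, 0, 0, 6, 0.6], [0, 0, 0, 0, 0, 0, 0.6]]}}

```text
t: 15.75
eef_pos: [0.5717, 0.1151, 0.1322]
tool_rot: [0.0, 0.9, -0.436, 0.0]
contact_force: [0.0, -0.8, -0.3]
gripper_width: 0.615
```

```bash
python3 -c "
from h import *
st()
p=bot.read_camera('scene');save(p,'s6');pickle.dump({'scene':p},open('P6.pkl','wb'))
from ov import *
ov(p,357,222,[],'s6z',66,11)"
```

```text
t 15.75 pos [0.5717 0.1151 0.1322] theta -51.65 zax [ 0. -0. -1.] q [-0.795  0.515  0.654  1.903 -0.407  0.858 -0.834] F [ 0.  -0.8 -0.3] M [-0.08 -0.27 -0.  ] w 0.615
```

View pics/s6z.png

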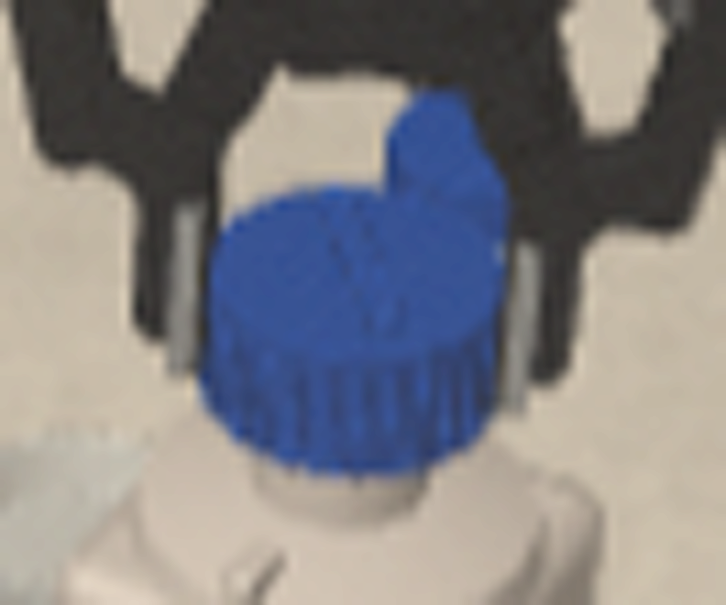

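Request:
{"op": "step_arm", "data": {"increments": [[0, 0, 0.03, 0, 0, 6, 0.6], [0, 0, 0.03, 0, 0, 6, 0.6], [0, 0, 0.03, 0, 0, 6, 0.6], [0, 0, 0.03, 0, 0, 6, 0.6], [0, 0, 0.02, 0, 0, 4, 0.6], [0, 0, 0, 0, 0, 0, 0.6]]}}

```text
t: 16.4
eef_pos: [0.5721, 0.1151, 0.1311]
tool_rot: [-0.0, 0.768, -0.641, 0.0]
contact_force: [1.3, 0.4, 0.9]
gripper_width: 0.618
```

```bash
python3 -c "
from h import *
st()"
```

```text
t 16.4 pos [0.5721 0.1151 0.1311] theta -79.67 zax [ 0.001 -0.    -1.   ] q [-0.879  0.558  0.781  1.908 -0.504  0.881 -1.233] F [1.3 0.4 0.9] M [ 0.04 -0.37  0.03] w 0.618
```

Request:
{"op": "step_arm", "data": {"increments": [[0, 0, 0.015, 0, 0, 3, 0.6], [0, 0, 0.015, 0, 0, 3, 0.6], [0, 0, 0.015, 0, 0, 3, 0.6], [0, 0, 0, 0, 0, 0, 0.6]]}}

```text
t: 16.8
eef_pos: [0.5722, 0.115, 0.1311]
tool_rot: [-0.001, 0.715, -0.699, 0.0]
contact_force: [0.3, 0.4, 5.2]
gripper_width: 0.617
```

```bash
python3 -c "
from h import *
st()"
```

```text
t 16.8 pos [0.5722 0.115  0.1311] theta -88.66 zax [ 0.001  0.001 -1.   ] q [-0.904  0.573  0.822  1.91  -0.536  0.891 -1.36 ] F [0.3 0.4 5.2] M [ 0.   -0.08 -0.02] w 0.617
```

Request:
{"op": "step_arm", "data": {"increments": [[0, 0, 0, 0, 0, 2, 0.6], [0, 0, 0, 0, 0, 2, 0.6], [0, 0, 0, 0, 0, 0, 0.6]]}}

```text
t: 17.1
eef_pos: [0.5721, 0.1149, 0.1311]
tool_rot: [0.0, -0.69, 0.724, -0.0]
contact_force: [0.3, 0.3, 6.8]
gripper_width: 0.617
```

```bash
python3 -c "
from h import *
st()
p=bot.read_camera('scene');save(p,'s7');pickle.dump({'scene':p},open('P7.pkl','wb'))
from ov import *
ov(p,357,222,[],'s7z',66,11)"
```

```text
t 17.1 pos [0.5721 0.1149 0.1311] theta -92.79 zax [ 0.001  0.001 -1.   ] q [-0.915  0.581  0.84   1.911 -0.551  0.896 -1.418] F [0.3 0.3 6.8] M [ 0.05 -0.08  0.01] w 0.617
```

View pics/s7z.png

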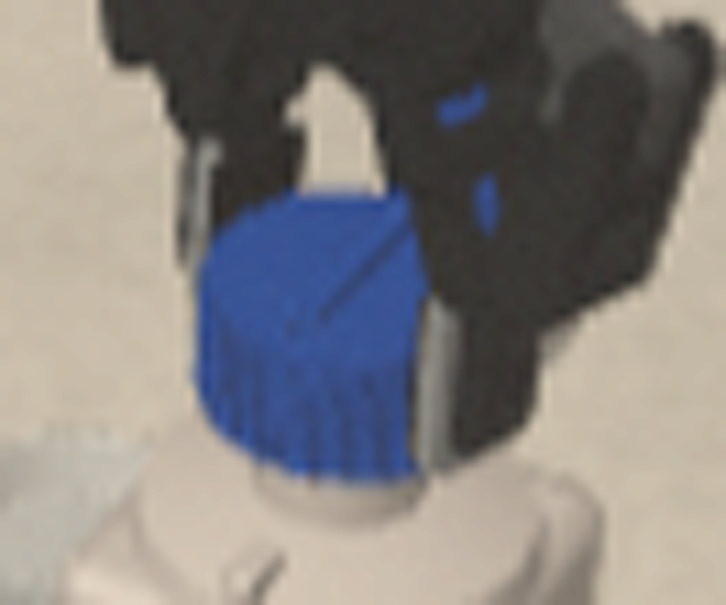

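```bash
python3 -c "
from h import *
S=pickle.load(open('P7.pkl','rb'))['scene']
x0,y0=int(357-33),int(222-66*.42)
q=[onz(S,(x0+u/11-.45,y0+v/11-.45),.162) for u,v in((320,320),(410,230))]
print(q,np.degrees(np.arctan2(*(q[1]-q[0])[1::-1]))%180)"
```

```text
[array([0.59348896, 0.12452895, 0.162     ]), array([0.56078714, 0.11571297, 0.162     ])] 15.087499612001977
```

Request:
{"op": "step_arm", "data": {"increments": [[0, 0, 0, 0, 0, 2, 0.6], [0, 0, 0, 0, 0, 2, 0.6], [0, 0, 0, 0, 0, 0, 0.6]]}}

```text
t: 17.45
eef_pos: [0.5721, 0.1154, 0.1311]
tool_rot: [0.001, -0.664, 0.747, 0.0]
contact_force: [-0.3, 0.7, 7.3]
gripper_width: 0.618
```

```bash
python3 -c "
from h import *
st()"
```

```text
t 17.45 pos [0.5721 0.1154 0.1311] theta -96.73 zax [ 0.001  0.001 -1.   ] q [-0.927  0.588  0.858  1.911 -0.566  0.902 -1.474] F [-0.3  0.7  7.3] M [0.22 0.06 0.21] w 0.618
```

Request:
{"op": "step_arm", "data": {"increments": [[0, 0, 0, 0, 0, 2, 0.6], [0, 0, 0, 0, 0, 2, 0.6], [0, 0, 0, 0, 0, 0, 0.6]]}}

```text
t: 17.75
eef_pos: [0.5712, 0.1161, 0.1311]
tool_rot: [0.0, -0.638, 0.77, 0.001]
contact_force: [-4.7, 3.2, 12.3]
gripper_width: 0.621
```

```bash
python3 -c "
from h import *
st()
p=bot.read_camera('scene');save(p,'s8');pickle.dump({'scene':p},open('P8.pkl','wb'))
from ov import *
ov(p,357,222,[],'s8z',66,11)"
```

```text
t 17.75 pos [0.5712 0.1161 0.1311] theta -100.69 zax [-0.001  0.002 -1.   ] q [-0.938  0.596  0.876  1.912 -0.581  0.909 -1.53 ] F [-4.7  3.2 12.3] M [0.72 1.02 0.19] w 0.621
```

View pics/s8z.png

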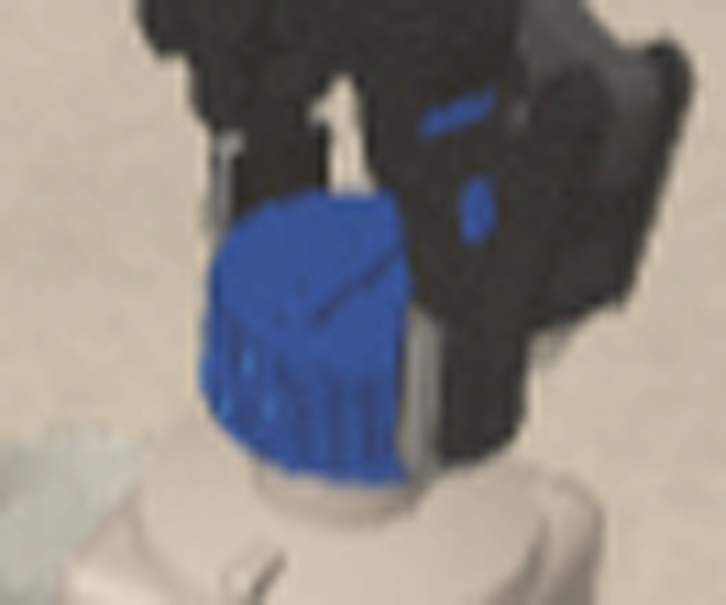

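Request:
{"op": "step_arm", "data": {"increments": [[0, 0, 0, 0, 0, 3, 0.6], [0, 0, 0, 0, 0, 0, 0.6]]}}

```text
t: 18.0
eef_pos: [0.5708, 0.1168, 0.1311]
tool_rot: [-0.0, -0.618, 0.786, 0.002]
contact_force: [-5.1, 3.3, 12.0]
gripper_width: 0.619
```

```bash
python3 -c "
from h import *
st()
S=pickle.load(open('P8.pkl','rb'))['scene']
x0,y0=int(357-33),int(222-66*.42)
q=[onz(S,(x0+u/11-.45,y0+v/11-.45),.162) for u,v in((315,322),(400,255))]
print(q,np.degrees(np.arctan2(*(q[1]-q[0])[1::-1]))%180)
p=bot.read_camera('scene');save(p,'s9');pickle.dump({'scene':p},open('P9.pkl','wb'))
from ov import *
ov(p,357,222,[],'s9z',66,11)"
```

```text
t 18.0 pos [0.5708 0.1168 0.1311] theta -103.59 zax [-0.002  0.003 -1.   ] q [-0.947  0.602  0.889  1.912 -0.592  0.915 -1.572] F [-5.1  3.3 12. ] M [0.79 1.13 0.78] w 0.619
[array([0.5945985 , 0.12437119, 0.162     ]), array([0.5679978 , 0.11999419, 0.162     ])] 9.343990851799362
```

View pics/s9z.png

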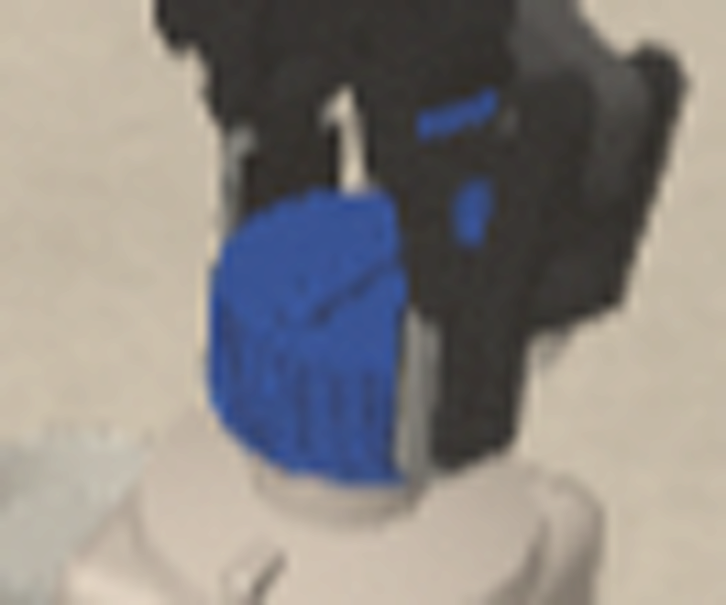

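Request:
{"op": "step_arm", "data": {"increments": [[0, 0, -0.03, 0, 0, -6, 0.6], [0, 0, -0.03, 0, 0, -6, 0.6], [0, 0, -0.03, 0, 0, -6, 0.6], [0, 0, -0.03, 0, 0, -6, 0.6], [0, 0, -0.03, 0, 0, -6, 0.6], [0, 0, -0.03, 0, 0, -6, 0.6], [0, 0, 0, 0, 0, 0, 0.6]]}}

```text
t: 18.75
eef_pos: [0.5715, 0.1148, 0.1323]
tool_rot: [-0.0, 0.83, -0.557, -0.0]
contact_force: [1.1, 0.4, -0.4]
gripper_width: 0.619
```

```bash
python3 -c "
from h import *
st()"
```

```text
t 18.75 pos [0.5715 0.1148 0.1323] theta -67.73 zax [-0.     0.001 -1.   ] q [-0.842  0.536  0.725  1.906 -0.459  0.871 -1.065] F [ 1.1  0.4 -0.4] M [-0.04 -0.29  0.01] w 0.619
```

Request:
{"op": "step_arm", "data": {"increments": [[0, 0, -0.025, 0, 0, -6, 0.6], [0, 0, -0.025, 0, 0, -6, 0.6], [0, 0, -0.025, 0, 0, -6, 0.6], [0, 0, -0.025, 0, 0, -6, 0.6], [0, 0, -0.025, 0, 0, -6, 0.6], [0, 0, -0.025, 0, 0, -6, 0.6], [0, 0, -0.025, 0, 0, -6, 0.6], [0, 0, -0.025, 0, 0, -6, 0.6], [0, 0, -0.025, 0, 0, -6, 0.6], [0, 0, 0, 0, 0, 0, 0.6], [0, 0, 0, 0, 0, 0, 0.6]]}}

```text
t: 19.85
eef_pos: [0.571, 0.115, 0.1342]
tool_rot: [0.0, 0.992, -0.123, -0.001]
contact_force: [-1.0, -0.6, -0.5]
gripper_width: 0.621
```

```bash
python3 -c "
from h import *
st()
p=bot.read_camera('scene');save(p,'s10');pickle.dump({'scene':p},open('P10.pkl','wb'))
from ov import *
ov(p,357,222,[],'s10z',66,11)"
```

```text
t 19.85 pos [0.571  0.115  0.1342] theta -14.1 zax [-0.001  0.    -1.   ] q [-0.673  0.473  0.483  1.895 -0.288  0.843 -0.288] F [-1.  -0.6 -0.5] M [-0.01  0.01  0.03] w 0.621
```

View pics/s10z.png

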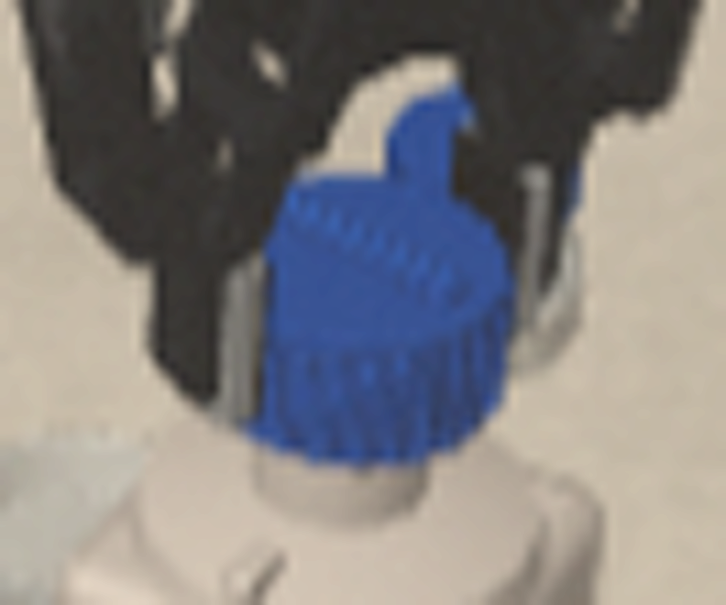

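```bash
python3 -c "
from h import *
S=pickle.load(open('P10.pkl','rb'))['scene']
x0,y0=int(357-33),int(222-66*.42)
for l in (((290,195),(470,290)),((300,190),(475,283)),((292,207),(445,290))):
    q=[onz(S,(x0+u/11-.45,y0+v/11-.45),.1655) for u,v in l]
    print(np.degrees(np.arctan2(*(q[1]-q[0])[1::-1]))%180)
T=pickle.load(open('P0.pkl','rb'))['top']
e=T['pixels'][160:222,238:302];e=cv2.resize(e,None,fx=9,fy=9,interpolation=cv2.INTER_CUBIC).astype(float)
cv2.imwrite('pics/tb.png',np.clip((e-60)*2.2,0,255).astype(np.uint8)[...,::-1])
S=pickle.load(open('P0.pkl','rb'))['scene']
e=S['pixels'][212:292,318:388];e=cv2.resize(e,None,fx=9,fy=7.4,interpolation=cv2.INTER_CUBIC).astype(float)
cv2.imwrite('pics/sb.png',np.clip((e-30)*1.9,0,255).astype(np.uint8)[...,::-1])
"
```

```text
94.06521358730762
93.74528341724613
93.3189890615755
```

View pics/tb.png

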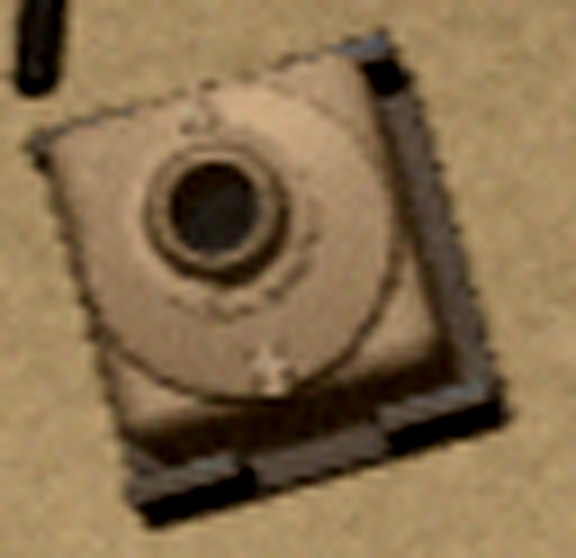

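View pics/sb.png

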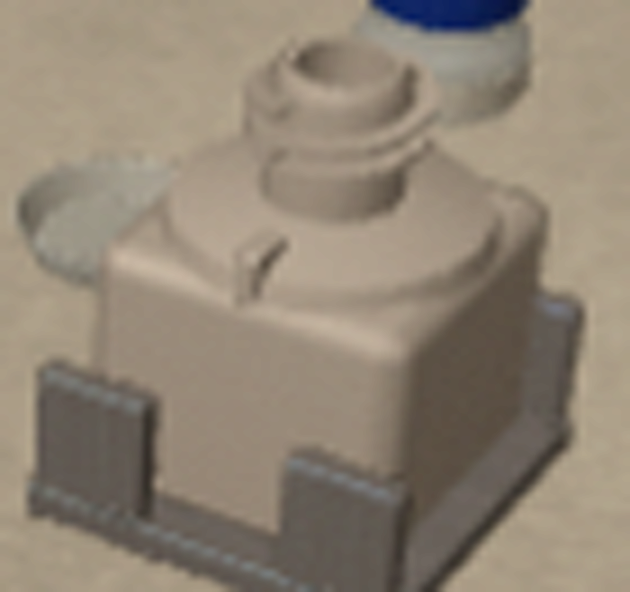

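Request:
{"op": "step_arm", "data": {"increments": [[0, 0, -0.015, 0, 0, -3, 0.6], [0, 0, -0.015, 0, 0, -3, 0.6], [0, 0, -0.015, 0, 0, -3, 0.6], [0, 0, 0, 0, 0, 0, 0.6], [0, 0, 0, 0, 0, 0, 0.6], [0, 0, 0, 0, 0, 0, 0.6], [0, 0, 0, 0, 0, 0, 0.6]]}}

```text
t: 20.6
eef_pos: [0.5715, 0.115, 0.1349]
tool_rot: [0.0, 0.999, -0.043, -0.0]
contact_force: [-0.2, 0.1, -1.3]
gripper_width: 0.62
```

```bash
python3 -c "
from h import *
st()
p=bot.read_camera('scene');save(p,'s11');pickle.dump({'scene':p},open('P11.pkl','wb'))
from ov import *
ov(p,357,222,[],'s11z',66,11)"
```

```text
t 20.6 pos [0.5715 0.115  0.1349] theta -4.97 zax [-0. -0. -1.] q [-0.644  0.466  0.443  1.892 -0.261  0.841 -0.154] F [-0.2  0.1 -1.3] M [ 0.02 -0.01 -0.01] w 0.62
```

View pics/s11z.png

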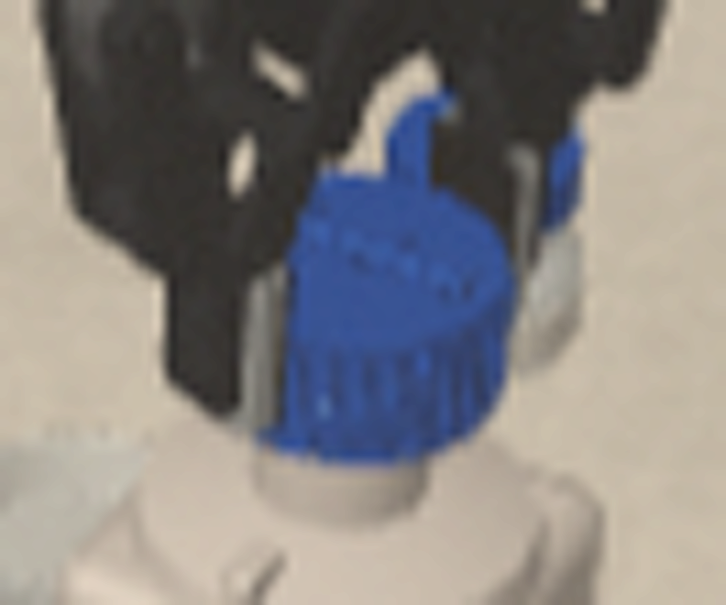

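View pics/s11.png

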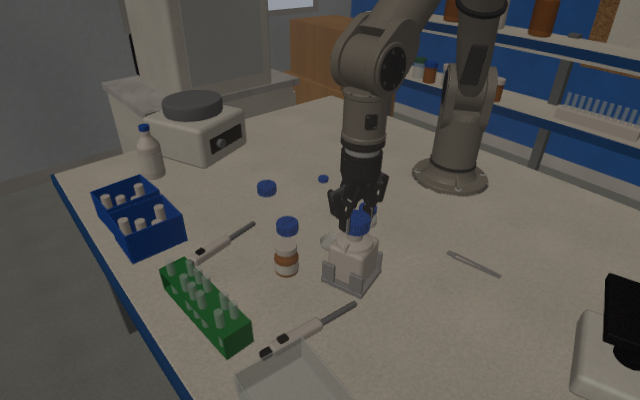

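Request:
{"op": "step_arm", "data": {"increments": [[0, 0, 0.03, 0, 0, 0, 0.6], [0, 0, 0, 0, 0, 0, 0.6], [0, 0, 0, 0, 0, 0, 0.6]]}}

```text
t: 20.95
eef_pos: [0.5715, 0.115, 0.1346]
tool_rot: [-0.0, 0.999, -0.043, -0.0]
contact_force: [0.3, -0.3, -0.7]
gripper_width: 0.618
```

```bash
python3 -c "
from h import *
st()
print(bot.hand_in())"
```

```text
t 20.95 pos [0.5715 0.115  0.1346] theta -4.92 zax [-0.  0. -1.] q [-0.644  0.466  0.443  1.892 -0.262  0.84  -0.153] F [ 0.3 -0.3 -0.7] M [-0.03  0.01 -0.02] w 0.618
the job is handed in; nothing more can be done
None
```

The cap is screwed down to the hard stop, backed off about a quarter turn, and still gripped. I handed the job in at about 21 s. I used the large cap nearest the base, centred it with two squeezes, set it on the neck about 40° before the thread starts, and turned it clockwise.

**Stop:** the cap's ceiling met the rim at tool height 131.1 mm. Turning further raised the resisting torque to about 0.8 N·m.

**Last checks:**
- The cap stands 3.5 mm higher than at the stop.
- Contact forces are below 1 N.
- The gripper opening is steady, so the cap is still held.
- The last picture shows no other item disturbed.

**Disagreement on the stop angle:** contact began about 4° past where the cap's rib looked aligned with the index ribs, and the torque was firm about 10° past it. This may come from sideways play, give in the grip or camera error. I finished between these: about 86° back from the apparent alignment and about 97° back from the firm stop.

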